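Rack the tube expander heads by size

TASK

Lift the keeper bar straight up off the rack's two pins, keeping it level, and lay it flat and lengthwise on the black rubber mat, wholly within its edges. Then stand the four tube expander heads upright in the rack, one centred on each round outline, in order of size: the smallest at the end with the small brass disc, rising to the largest at the end with the large brass disc.

Things in the scene. Friction and masses are not known exactly. Their poses are not given: they have to be found in the camera images.
- rack: Fixed blue-painted board, 76 x 360 x 12 mm, long along its own y. Origin: centre of its underside, on the bench; z up. Its top, at z = 12 mm, bears four equal white round outlines, 52 mm across, centred at x = 0, y = -90, -30, +30, +90 mm. Two upright steel pins, 8 mm thick, stand 22 mm above the top at y = -128 and +128 mm.
- small_disc: Small brass disc, 14 mm across, 4 mm thick, fixed on one end of the rack board, beyond the pin, 158 mm from the rack's centre: it marks the end where the smallest head belongs. Which end it is varies. Origin: centre of its underside, on the board's top.
- large_disc: Large brass disc, 28 mm across, 4 mm thick, fixed on the other end of the rack board, 158 mm from its centre: it marks the end where the largest head belongs. Origin: centre of its underside.
- keeper_bar: Loose aluminium bar, 26 x 280 x 8 mm, long along its own y, 0.2 to 0.33 kg; black grip block on its middle, 20 mm wide (x), 44 mm long (y), 28 mm high above the bar. Starts flat on the rack over the outlines, its two 11 mm holes (y = -128, +128 mm) over the pins. Origin: centre of the bar's underside; grip block from z = 8 to 36 mm.
- mat: Fixed black rubber mat, 80 x 320 mm, 4 mm thick, long along its own y (which lies roughly along world x), on the right of the bench: the place for the keeper bar. Origin: centre of its underside.
- head_22: Loose tube expander head, the smallest of four alike, standing upright: round knurled brass collar 22 mm across and 16 mm high, with a narrower steel nose 18 mm across on top; 30 mm high in all. Grip it by the collar. Origin: centre of its underside, z up the axis.
- head_30: Loose tube expander head, the second smallest of four alike, standing upright: round knurled brass collar 30 mm across and 23 mm high, with a narrower steel nose 24 mm across on top; 42 mm high in all. Grip it by the collar. Origin: centre of its underside, z up the axis.
- head_38: Loose tube expander head, the second largest of four alike, standing upright: round knurled brass collar 38 mm across and 30 mm high, with a narrower steel nose 30 mm across on top; 54 mm high in all. Grip it by the collar. Origin: centre of its underside, z up the axis.
- head_46: Loose tube expander head, the largest of four alike, standing upright: round knurled brass collar 46 mm across and 36 mm high, with a narrower steel nose 37 mm across on top; 66 mm high in all. Grip it by the collar. Origin: centre of its underside, z up the axis.
There are look-alikes about, which are no part of the job. Leave any green or turquoise look-alike of the head_38 alone.

How it is judged:
On the way:
1. the keeper bar lies flat on the mat (x of keeper_bar in the frame of mat between -0.028 and 0.028 m and y of keeper_bar in the frame of mat between -0.022 and 0.022 m and z of keeper_bar in the frame of mat between 0.001 and 0.007 m and angle between the y axis of keeper_bar and the y axis of mat, either way round below 0.18 rad and angle between keeper_bar's own z axis and vertical below 0.06 rad), for 0.2 s.
At the end, for the whole second after the job is handed in: Bar flat on the mat (centre within 28 mm across, 22 mm along, 0.18 rad of its length); each head upright on the rack within 12 mm, along and across, of its outline, sizes rising from the small-disc end to the large-disc end; all at rest (all of step 1 and z of head_22 in the frame of rack between 0.009 and 0.015 m and angle between each of head_22, head_30, head_38, head_46's own z axis and vertical below 0.08 rad and linear speed of each of head_22, head_30, head_38, head_46, keeper_bar below 0.02 m/s and z of head_30 in the frame of rack between 0.009 and 0.015 m and z of head_38 in the frame of rack between 0.009 and 0.015 m and z of head_46 in the frame of rack between 0.009 and 0.015 m and ((y of small_disc in the frame of rack above 0 m and x of head_22 in the frame of rack between -0.012 and 0.012 m and y of head_22 in the frame of rack between 0.078 and 0.102 m and x of head_30 in the frame of rack between -0.012 and 0.012 m and y of head_30 in the frame of rack between 0.018 and 0.042 m and x of head_38 in the frame of rack between -0.012 and 0.012 m and y of head_38 in the frame of rack between -0.042 and -0.018 m and x of head_46 in the frame of rack between -0.012 and 0.012 m and y of head_46 in the frame of rack between -0.102 and -0.078 m) or (y of small_disc in the frame of rack below 0 m and x of head_22 in the frame of rack between -0.012 and 0.012 m and y of head_22 in the frame of rack between -0.102 and -0.078 m and x of head_30 in the frame of rack between -0.012 and 0.012 m and y of head_30 in the frame of rack between -0.042 and -0.018 m and x of head_38 in the frame of rack between -0.012 and 0.012 m and y of head_38 in the frame of rack between 0.018 and 0.042 m and x of head_46 in the frame of rack between -0.012 and 0.012 m and y of head_46 in the frame of rack between 0.078 and 0.102 m))); the robot touches nothing.
It fails at once if the keeper bar is tipped more than about 20 degrees from level (angle between keeper_bar's own z axis and vertical above 0.35 rad).
It also fails if it takes over 125 s, if anything falls off the work surface, if the arm or the gripper's body presses on something with over 40 N, if the wrist force passes 120 N, or if a joint passes its speed limit or range.

ROBOT

A 6-joint arm with a two-finger parallel gripper is mounted at the origin on a cart in front of the work surface, level with it; the furniture and walls round the work are solid. World frame = base frame: x ahead of the robot, y to its left, z up, the work surface at z = 0. Lengths are in m, angles in rad, forces in N, time in s.
With the tool pointing down it reaches from about 0.25 to 0.775 m from the base axis. Payload 4 kg.
Tool frame: the origin (TCP) lies between the finger pads; the fingertips stand 22 mm ahead of it and the grasp point (between the pads) lies 3 mm ahead of it (nose_length is the distance from the TCP to the fingertips, in m); z points along the fingers, y is the line along which they close (so a half turn about z gives the same grasp; the last joint's range is limited). The gripper opens to 85 mm and grips with 20 to 120 N. Pads are 22 mm wide; open, the fingers measure 114 mm over their backs; the gripper's body (76 mm by 85 mm) begins 54 mm behind the grasp point. The pads swing forward as they close: fully open they stand 13 mm farther back than shut.
Start: joints at [1.206, 0.087, 1.371, -0, 1.684, -0.103], TCP at [0.142, 0.531, 0.214] pointing down, gripper open.
Joint ranges: [-3.1, 3.1], [-0.76, 2.03], [0.27, 2.55], [-1.08, 4.22], [0.17, 2.65], [-2.57, 2.57]. Speed limits (rad/s): [2.79, 2.79, 3.14, 3.14, 3.14, 3.14].

INTERFACE

Orientations are given as a unit quaternion [x, y, z, w].
In Python, from rig import * gives the robot as it stands. The module is installed in compiled form; this text tells all that it offers.
- The arm moves only by the shell command python3 -m handwheel 'ROWS' [OPENING]. ROWS is a JSON object whose one key "targets" holds one flat list of numbers, 6 for each row, row after row: the shift along the tool's x, y, z in mm, then the turn, a rotation vector about the tool's x, y, z in units of 10 degrees (1.0 is 10 degrees). In form: {"targets": [x, y, z, ax, ay, az, x, y, z, ax, ay, az, ...]}. A call has 1 to 20 rows; each row shifts and turns the commanded pose from where the row before left it, along the tool's axes as they then stand; what a row does not reach is not made up. A row lasts 1/8 s, in which the tool goes at most 62.5 mm and 10.7 degrees, less where a joint would pass 70% of its speed; a pose out of reach is approached as far as the arm can. A call is refused whole if a number of a shift passes 62.5 or a number of a turn 1, either way. A call with a gripper value outside its range is refused whole. OPENING is the closure, from 0 (fully open) to 1 (shut), set as the call begins (- or left out, the last holds). The fingers move at their own pace and stop on an object; the grip force is fixed at half the most. Time passes only in rows, so rows that do not move let the fingers close. It gives the time, the measured TCP pose, the force, the opening and the grip force at its end, in the units of the state.
- state(): the state, without advancing time (a new reading comes with each control period).
- capture(name): name is "scene" or "side" or "wrist"; returns the picture (480x640x3 uint8, red, green, blue); there is no depth.
- camera_info(name): a dict with "mtx" (3x3 intrinsics, pixels), "D" ([k1, k2, p1, p2, k3] as OpenCV has them; the pictures are not rectified), "extrinsics" (4x4, takes a point from world to camera coordinates). Camera axes: x right, y down, z forward; pixel columns grow to the right and rows downward; lengths in m; the calibration is good to about 2 mm. A picture is of the moment at which its call begins: read the wrist's pose just before it. camera_info takes no time and is no camera call; for the wrist camera it gives the pose at the moment of the call.
- sign_off(): hands the job in; it is judged then, once.
The state is a dict: "time": time; "joint_pos": joint angles; "joint_velocities": joint speeds; "effort": joint torques, N m; "eef_pos": TCP position; "tcp_rot": TCP orientation; "contact_force": force on the tool from outside, world axes, zero at the start; "wrist_torque": the same for the moment, N m; "gripper_width": finger opening in m; "grasp_force": force on a finger pad.
Only numpy, scipy, OpenCV 4.12 (cv2) and the standard library are available. Lean on these libraries where they do the work, as an engineer would, in place of code of your own. Each camera call takes 0.05 s, during which the arm holds its last target. There are 200 camera calls.

## Working session

There is one attempt and no reset: what is moved stays moved. The work goes in short steps, Python scripts to look and compute and a shell command to move; the robot and the scene stay as the last step left them, time stands still between calls to the robot, and variables do not carry over. Pictures are saved under pics/ and viewed, at most 14 in all, crops included, and the job is handed in when it is done.

```bash
mkdir -p pics; python3 - <<'E'
from rig import *
import cv2
for n in("scene","side"):
    cv2.imwrite(f"pics/{n}0.png",capture(n)[:,:,::-1])
    i=camera_info(n);print(n,i["mtx"],i["D"],i["extrinsics"])
print(state())
E
```

```text
scene [[539.12441187   0.         315.75145323]
 [  0.         539.12441187 242.98319268]
 [  0.           0.           1.        ]] [-0.1288294  0.         0.         0.         0.       ] [[ 0.73656844 -0.67624866  0.01243682 -0.35013623]
 [-0.32729663 -0.37246169 -0.86841764  0.21286289]
 [ 0.59189851  0.6355785  -0.49567744  0.94616559]
 [ 0.          0.          0.          1.        ]]
side [[545.86517561   0.         318.61192143]
 [  0.         545.86517561 237.9248874 ]
 [  0.           0.           1.        ]] [-0.00555362  0.          0.          0.          0.        ] [[-0.99945709  0.02747886  0.01817796  0.51823838]
 [-0.00342836  0.46199505 -0.88687588  0.01531629]
 [-0.03276846 -0.8864567  -0.46165002  1.40225074]
 [ 0.          0.          0.          1.        ]]
{'time': 0.1, 'joint_pos': array([ 1.20590095e+00,  8.79188920e-02,  1.37213489e+00,  1.54366606e-05,
        1.68361253e+00, -1.03127451e-01]), 'joint_velocities': array([-6.94919289e-04, -3.35225062e-03, -3.53209848e-03,  1.78277992e-03,
       -2.26998121e-05, -1.07586601e-03]), 'effort': array([ 2.80199056e-03, -3.53011429e+01, -3.14220250e+01, -6.67718587e-05,
        7.91083847e-03,  4.02580906e-05]), 'eef_pos': array([0.14217063, 0.53079637, 0.21311944]), 'tcp_rot': array([ 1.30509673e-01,  9.91446494e-01, -1.00678972e-03, -2.47882297e-04]), 'contact_force': array([-0.54070564,  0.05907607, -0.40474182]), 'wrist_torque': array([ 0.05143138, -0.00888354, -0.03542968]), 'grasp_force': 0.0, 'gripper_width': 0.08553848603234045}
```

View pics/scene0.png

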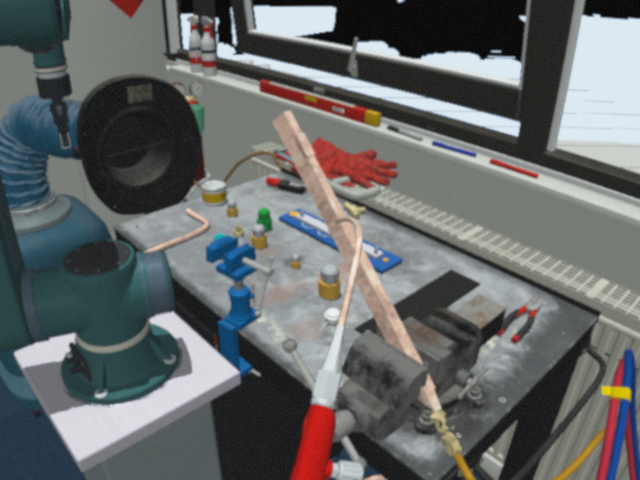

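View pics/side0.png

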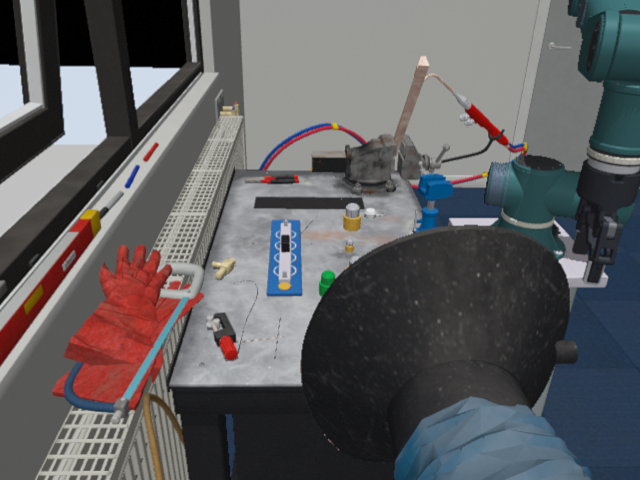

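```bash
cat > h.py <<'E'
from rig import *
import cv2, numpy as np
from scipy.spatial.transform import Rotation as R
def ray(n,uv,info=None):
    i=info or camera_info(n);E=np.array(i["extrinsics"])
    p=cv2.undistortPoints(np.array([[uv]],float),np.array(i["mtx"]),np.array(i["D"]))[0,0]
    r=E[:3,:3].T@np.array([p[0],p[1],1]);c=-E[:3,:3].T@E[:3,3];return c,r/np.linalg.norm(r)
def plane(n,uv,z,info=None):
    c,r=ray(n,uv,info);return c+r*(z-c[2])/r[2]
def tri(a,b):
    c1,r1=ray("scene",a);c2,r2=ray("side",b)
    s=np.linalg.lstsq(np.c_[r1,-r2],c2-c1,rcond=None)[0]
    p,q=c1+s[0]*r1,c2+s[1]*r2;return (p+q)/2,np.linalg.norm(p-q)
def proj(n,P,info=None):
    i=info or camera_info(n);E=np.array(i["extrinsics"])
    return cv2.projectPoints(np.atleast_2d(np.array(P,float)),cv2.Rodrigues(E[:3,:3])[0],E[:3,3],np.array(i["mtx"]),np.array(i["D"]))[0][:,0]
E
python3 - <<'E'
from h import *
np.set_printoptions(precision=3,suppress=True)
for n in("scene","side","wrist"): print(n,ray(n,(320,240)))
print("bar top",tri((285,118),(423,60)),"bar bottom",tri((432,403),(398,145)))
for k,uv in dict(h232=(232,215),h258=(259,247),h22=(295,267),h46=(329,296),green=(264,226),turq=(221,240),discA=(290,217),discB=(388,264),vise=(238,245)).items(): print(k,plane("scene",uv,0.0))
for k,uv in dict(h46=(352,228),h22=(349,253),green=(326,294),discB=(286,227),discA=(285,286),matL=(255,203),matR=(363,203),grip=(285,243)).items(): print(k,plane("side",uv,0.0))
print("bluevise",tri((238,245),(433,185)), "pipe tip",tri((340,225),(430,75)))
cv2.imwrite("pics/w0.png",capture("wrist")[:,:,::-1])
s=cv2.imread("pics/scene0.png")[170:330,180:420]
cv2.imwrite("pics/sc.png",cv2.resize(s,None,fx=3.3,fy=3.3,interpolation=cv2.INTER_CUBIC))
E
```

```text
scene (array([-0.232, -0.759,  0.658]), array([ 0.599,  0.632, -0.491]))
side (array([0.564, 1.222, 0.652]), array([-0.035, -0.885, -0.465]))
wrist (array([0.067, 0.551, 0.372]), array([ 0.287, -0.076, -0.955]))
bar top (array([ 0.266, -0.154,  0.426]), np.float64(0.0022383483199442124)) bar bottom (array([ 0.248, -0.484,  0.104]), np.float64(0.0012120173757032406))
h232 [0.486 0.347 0.   ]
h258 [0.437 0.162 0.   ]
h22 [0.443 0.035 0.   ]
h46 [ 0.422 -0.099  0.   ]
green [0.513 0.24  0.   ]
turq [0.387 0.252 0.   ]
discA [0.597 0.235 0.   ]
discB [ 0.613 -0.098  0.   ]
vise [0.404 0.203 0.   ]
h46 [ 0.426 -0.088  0.   ]
h22 [0.445 0.05  0.   ]
green [0.509 0.233 0.   ]
discB [ 0.604 -0.092  0.   ]
discA [0.598 0.201 0.   ]
matL [ 0.698 -0.25  -0.   ]
matR [ 0.38  -0.254  0.   ]
grip [ 0.604 -0.001  0.   ]
bluevise (array([ 0.246, -0.024,  0.155]), np.float64(0.0148289544567253)) pipe tip (array([ 0.196, -0.348,  0.35 ]), np.float64(0.01101602802878333))
```

View pics/sc.png

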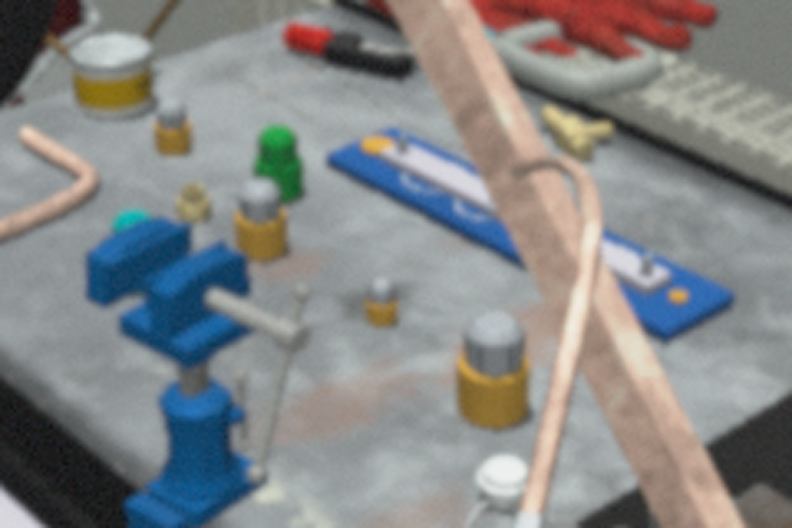

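View pics/w0.png

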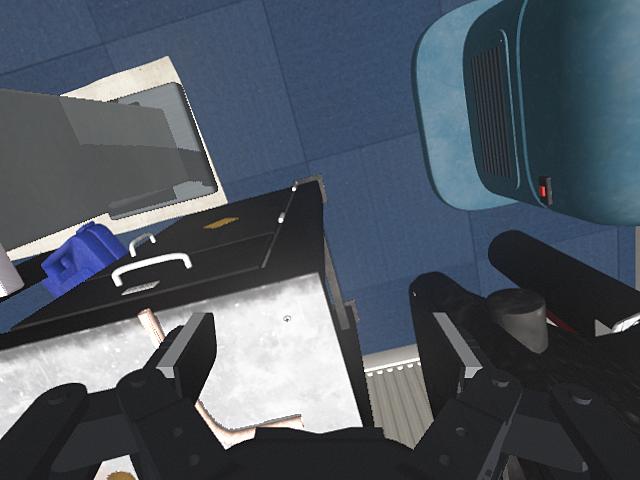

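```bash
python3 - <<'E'
from h import *
np.set_printoptions(precision=3,suppress=True)
print("hood c",tri((140,140),(435,350)),"L/R",tri((82,150),(567,330)),tri((200,150),(303,330)))
print("top",tri((150,77),(440,228)),"bottom",tri((130,212),(430,470)))
print(proj("scene",[[0,0,0],[0,0,.1],[0,0,.15],[0,0,.2],[.142,.531,.213],[.142,.531,.4]]))
print(proj("side",[[0,0,0],[0,0,.2],[.142,.531,.213],[.142,.531,.4]]))
E
```

```text
hood c (array([0.377, 0.627, 0.167]), np.float64(0.0005708787353377959)) L/R (array([0.197, 0.61 , 0.188]), np.float64(0.01566168000396059)) (array([0.543, 0.548, 0.129]), np.float64(0.04027395432765978))
top (array([0.396, 0.587, 0.342]), np.float64(0.029060389683305512)) bottom (array([ 0.345,  0.652, -0.053]), np.float64(0.03830884777724543))
[[121.065 361.342]
 [110.589 317.089]
 [105.06  292.953]
 [ 99.34  267.372]
 [ 67.121 153.621]
 [ 52.403  76.646]]
[[520.197 243.883]
 [535.875 170.458]
 [578.359 284.8  ]
 [610.954 168.469]]
```

```bash
python3 -m handwheel '{"targets":[-11,-40,-25,0,0,0,-11,-40,-25,0,0,0,-11,-40,-25,0,0,0,-11,-40,-25,0,0,0,-11,-40,-25,0,0,0,-11,-40,-25,0,0,0]}'; python3 -c "from rig import *;print(state()['joint_pos'],state()['eef_pos'])"; python3 -m handwheel '{"targets":[-55,-11,0,0,0,0,-55,-11,0,0,0,0,-55,-11,0,0,0,0,-55,-11,0,0,0,0,-55,-11,0,0,0,0,0,0,0,0,0,0]}'
python3 - <<'E'
from h import *
s=state();print(s['joint_pos'],s['eef_pos'],camera_info("wrist"))
cv2.imwrite("pics/w1.png",capture("wrist")[:,:,::-1])
E
```

```text
time: 0.9
eef_pos: [0.1437, 0.2809, 0.3648]
tcp_rot: [0.13, 0.991, -0.0, 0.0]
contact_force: [0.7, 0.5, 0.8]
gripper_width: 0.0854
grasp_force: 0.0
[ 9.17868231e-01 -4.10584890e-01  1.49954103e+00 -2.32000148e-04
  2.05254106e+00 -3.91655643e-01] [0.14365617 0.2808771  0.36476047]
time: 1.65
eef_pos: [0.3976, 0.1562, 0.3619]
tcp_rot: [0.133, 0.991, -0.001, -0.002]
contact_force: [0.3, -0.0, 0.1]
gripper_width: 0.0854
grasp_force: 0.0
[ 2.41745760e-01 -1.63815784e-01  1.32197091e+00 -4.95664934e-04
  1.98801284e+00 -1.06211347e+00] [0.39761794 0.15617534 0.36187967] {'mtx': array([[358.35367388,   0.        , 318.86513425],
       [  0.        , 358.35367388, 244.98549338],
       [  0.        ,   0.        ,   1.        ]]), 'D': array([0.01335431, 0.        , 0.        , 0.        , 0.        ]), 'extrinsics': array([[ 0.26209939,  0.96503407, -0.0036256 , -0.2535882 ],
       [ 0.91883225, -0.24839902,  0.30666795, -0.41227812],
       [ 0.29504443, -0.0837088 , -0.95180966,  0.41525548],
       [ 0.        ,  0.        ,  0.        ,  1.        ]])}
```

View pics/w1.png

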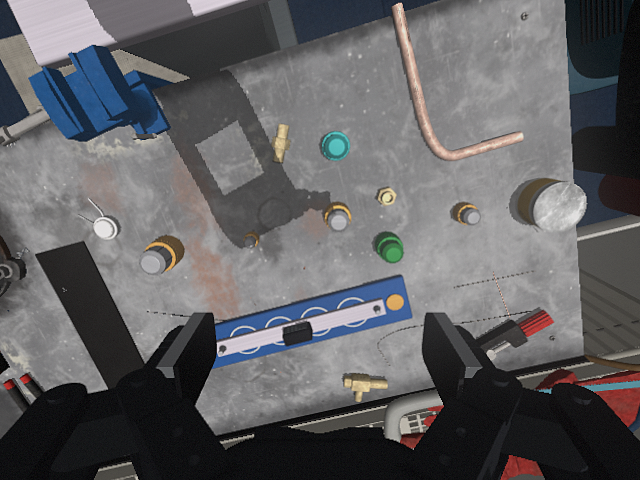

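```bash
cat >> h.py <<'E'
def overlay(img,n,x,y,spec,z0=0,info=None):
    t=np.linspace(0,2*np.pi,40)
    for r,z in spec:
        p=proj(n,np.c_[x+r*np.cos(t),y+r*np.sin(t),z0+z+0*t],info)
        cv2.polylines(img,[np.round(p*16).astype(int)],True,(0,0,255),1,cv2.LINE_AA,4)
H={22:(.011,.016,.009,.030),30:(.015,.023,.012,.042),38:(.019,.030,.015,.054),46:(.023,.036,.0185,.066)}
def spec(k):
    a,b,c,d=H[k];return [(a,0),(a,b),(c,d)]
E
python3 - <<'E'
from h import *
from scipy.optimize import least_squares
np.set_printoptions(precision=4,suppress=True)
Q=np.array([[1.2059,.0879,1.3721],[.91787,-.41058,1.49954],[.24175,-.16382,1.32197]])
P=np.array([[.14217,.5308,.21312],[.14366,.28088,.36476],[.39762,.15618,.36188]])
def f(v):
    a,L1,L2,d,o=v;s=Q[:,1]+Q[:,2];r=a+L1*np.sin(Q[:,1])+L2*np.sin(s)-o*np.cos(s);z=d+L1*np.cos(Q[:,1])+L2*np.cos(s)+o*np.sin(s)
    return np.r_[r-np.hypot(P[:,0],P[:,1]),z-P[:,2]]
for fixed in (0,):
    r=least_squares(lambda v:np.r_[f([v[0],v[1],v[2],v[3],0])],[0,.4,.4,0]);print(r.x,r.fun)
i=camera_info("wrist");im=cv2.imread("pics/w1.png")
est={22:(251,237),30:(469,216),38:(338,222),46:(153,261)}
for k,uv in est.items():
    p=plane("wrist",uv,H[k][3]);print(k,p)
for nm,uv,z in [("pin+",(377,308),.034),("pin-",(222,348),.034),("disc",(396,302),.016),("bA",(403,276),.012),("bB",(411,317),.012),("m1",(37,254),.004),("m2",(84,242),.004),("m3",(145,370),.004),("m4",(105,400),.004)]: print(nm,plane("wrist",uv,z)[:2])
for nm,uv,z in [("ml",(256,197),.004),("ml2",(253,208),.004),("mr",(362,198),.004),("mr2",(365,208),.004),("disc-",(286,227),.016),("disc+",(285,286),.016)]: print(nm,plane("side",uv,z)[:2])
c=im[160:370,110:510];cv2.imwrite("pics/w1c.png",cv2.resize(c,None,fx=2,fy=2,interpolation=cv2.INTER_CUBIC))
E
```

```text
[ 0.0101  0.3673  0.5137 -0.2087] [ 0.0033  0.0032 -0.0065  0.0009  0.0013 -0.0022]
22 [0.4373 0.0446 0.03  ]
30 [0.4833 0.3453 0.042 ]
38 [0.4419 0.1707 0.054 ]
46 [ 0.4267 -0.0843  0.066 ]
pin+ [0.5924 0.1946]
pin- [ 0.5978 -0.0558]
disc [0.5999 0.2261]
bA [0.5614 0.2455]
bB [0.6342 0.2443]
m1 [ 0.385  -0.2847]
m2 [ 0.3858 -0.2077]
m3 [ 0.6215 -0.2112]
m4 [ 0.6607 -0.3032]
ml [ 0.6979 -0.2848]
ml2 [ 0.7005 -0.2053]
mr [ 0.3806 -0.282 ]
mr2 [ 0.379  -0.2094]
disc- [ 0.6025 -0.0598]
disc+ [0.5974 0.226 ]
```

View pics/w1c.png

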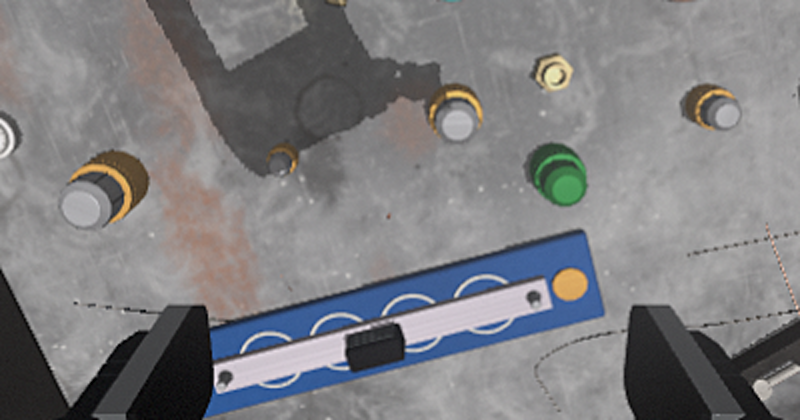

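```bash
cat >> h.py <<'E'
def plan(pos,yaw,tilt=(0,0,1)):
    """after turning: turn (10deg units), then shift mm in the new tool frame; yaw=deg of tool y; tilt = direction tool->wrist (minus tool z)"""
    s=state();A=R.from_quat(s['tcp_rot'])
    z=-np.array(tilt,float);z/=np.linalg.norm(z);y=np.array([np.cos(np.radians(yaw)),np.sin(np.radians(yaw)),0]);y-=z*(y@z);y/=np.linalg.norm(y)
    B=R.from_matrix(np.c_[np.cross(y,z),y,z])
    print("turn",np.round(np.degrees((A.inv()*B).as_rotvec())/10,2),"shift after",np.round(B.inv().apply(np.array(pos)-s['eef_pos'])*1000,1),"shift before",np.round(A.inv().apply(np.array(pos)-s['eef_pos'])*1000,1))
E
python3 -c "
from h import *
plan((.50,.067,.25),91.2)"
```

```text
turn [-0.01 -0.02 -1.64] shift after [-101.9  -92.3  112.8] shift before [-124.2  -59.7  112.5]
```

```bash
python3 -m handwheel '{"targets":[0,0,0,0,0,-0.82,0,0,0,0,0,-0.82,-34,-31,38,0,0,0,-34,-31,38,0,0,0,-34,-31,38,0,0,0,0,0,0,0,0,0,0,0,0,0,0,0]}'
python3 - <<'E'
from h import *
i=camera_info("wrist");s=state();im=capture("wrist")[:,:,::-1].copy();cv2.imwrite("pics/w2r.png",im)
np.savez("w2.npz",E=i["extrinsics"]);print(s['joint_pos'],s['eef_pos'])
cv2.imwrite("pics/w2.png",im)
E
```

```text
time: 2.58
eef_pos: [0.499, 0.0687, 0.2512]
tcp_rot: [-0.013, 1.0, 0.0, 0.0]
contact_force: [0.0, -0.4, 0.7]
gripper_width: 0.0851
grasp_force: 0.0
[ 2.36765521e-02 -2.12449608e-02  1.40963690e+00  7.97199264e-04
  1.75244942e+00 -1.57268634e+00] [0.49900694 0.06870099 0.25123047]
```

View pics/w2.png

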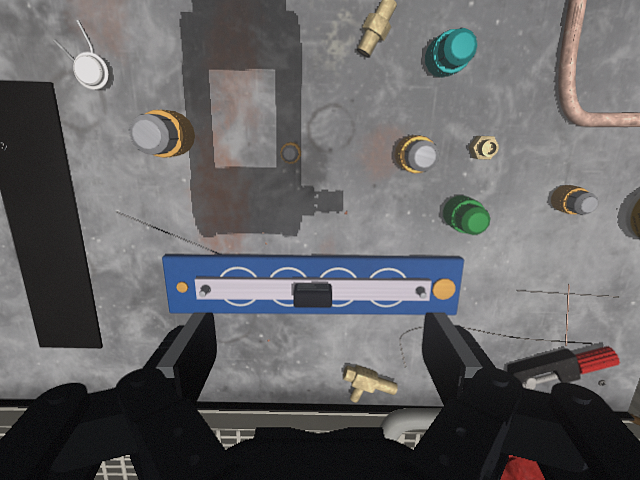

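```bash
python3 - <<'E'
from h import *
from scipy.optimize import least_squares
np.set_printoptions(precision=4,suppress=True)
i=camera_info("wrist");im=cv2.imread("pics/w2r.png");hsv=cv2.cvtColor(im,cv2.COLOR_BGR2HSV)
def cen(mask,x0,y0,x1,y1):
    m=np.zeros_like(mask);m[y0:y1,x0:x1]=mask[y0:y1,x0:x1];ys,xs=np.nonzero(m);return (xs.mean(),ys.mean()),len(xs)
br=cv2.inRange(hsv,(12,120,80),(30,255,255))
d1=cen(br,170,275,194,300);d2=cen(br,430,275,458,302);print(d1,d2)
obj=[(0,-.158,.016),(0,.158,.016),(-.038,-.18,.012),(-.038,.18,.012),(.038,.18,.012),(.038,-.18,.012),(0,-.128,.034),(0,.128,.034)]
px=np.array([d1[0],d2[0],(163.5,255),(463.5,257),(457.5,314),(170,313.5),(205.5,290),(420,291)])
def f(v):
    c,s=np.cos(v[2]),np.sin(v[2])
    return (proj("wrist",[(v[0]+c*x-s*y,v[1]+s*x+c*y,z) for x,y,z in obj],i)-px).ravel()
r=least_squares(f,[.6,.067,.02],loss='soft_l1');print("rack",r.x,np.degrees(r.x[2]));print(f(r.x).reshape(-1,2))
# heads: nose-top ellipse centroid guess then overlay
est={22:(290,152),30:(583,203),38:(423,154),46:(151,133)}
gray=cv2.inRange(hsv,(0,0,110),(180,50,255))
for k,uv in est.items(): print(k,plane("wrist",uv,H[k][3],i))
for uv,z in [((312,296),.048),((53,82),.004),((102,348),.004),((39,347),.004)]: print(uv,plane("wrist",uv,z,i)[:2])
o=cv2.resize(im,None,fx=1,fy=1)
P={k:plane("wrist",uv,H[k][3],i) for k,uv in est.items()}
for k,p in P.items(): overlay(o,"wrist",p[0],p[1],spec(k),info=i)
tiles=[cv2.resize(o[int(v)-40:int(v)+40,max(0,int(u)-50):int(u)+50],(400,300),interpolation=cv2.INTER_CUBIC) for u,v in est.values()]
cv2.imwrite("pics/ov.png",np.vstack([np.hstack(tiles[:2]),np.hstack(tiles[2:])]))
E
```

```text
((np.float64(181.7888888888889), np.float64(286.55555555555554)), 90) ((np.float64(443.4301994301994), np.float64(288.40455840455843)), 351)
rack [0.6036 0.0646 0.0231] 1.320914231511609
[[-0.0021 -0.2876]
 [ 1.0096 -0.8732]
 [-2.894   0.3163]
 [ 2.1756 -0.1712]
 [ 0.1031  0.0993]
 [-1.3333 -0.7545]
 [-3.3245  2.9481]
 [ 3.6261  3.0059]]
22 [0.4459 0.0372 0.03  ]
30 [0.4883 0.3416 0.042 ]
38 [0.4426 0.1674 0.054 ]
46 [ 0.4305 -0.0871  0.066 ]
(312, 296) [0.6    0.0636]
(53, 82) [ 0.3854 -0.2088]
(102, 348) [ 0.7045 -0.2102]
(39, 347) [ 0.7048 -0.2912]
```

View pics/ov.png

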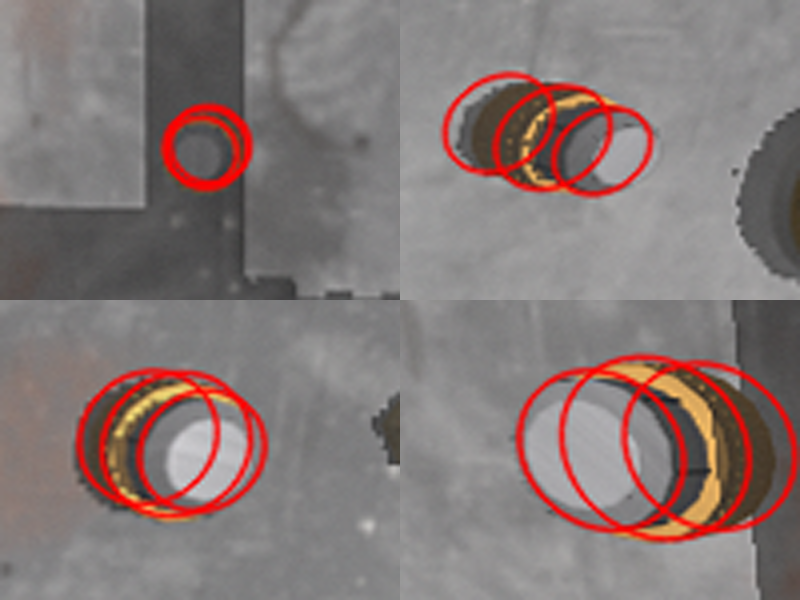

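```bash
python3 -c "
from h import *
t=np.radians(20)
plan((.559,.0635,.160),91.3,(-np.sin(t),-np.sin(t)*.023,np.cos(t)))"
```

```text
turn [ 0.01 -1.98  0.02] shift after [-24.4  -6.8 107. ] shift before [-59.3  -7.   92.3]
```

```bash
python3 -m handwheel '{"targets":[0,0,0,0,-0.99,0,0,0,0,0,-0.99,0,-12,-3.4,53,0,0,0,-12,-3.4,54,0,0,0,0,0,0,0,0,0,0,0,0,0,0,0]}'
python3 -c "
from h import *
t=np.radians(20)
plan((.600,.0645,.047),91.3,(-np.sin(t),-np.sin(t)*.023,np.cos(t)));print(state()['joint_pos'])"
```

```text
time: 3.38
eef_pos: [0.5592, 0.0633, 0.1605]
tcp_rot: [-0.013, 0.985, 0.002, 0.174]
contact_force: [-0.4, -0.5, 1.7]
gripper_width: 0.0854
grasp_force: 0.0
turn [0.01 0.   0.02] shift after [  0.5   0.3 120.6] shift before [5.000e-01 1.000e-01 1.206e+02]
[ 0.00799262 -0.11986521  1.72272073  0.00693941  1.18930309 -1.590112  ]
```

```bash
python3 -m handwheel '{"targets":[0,0,35,0,0,0,0,0,35,0,0,0,0,0,25,0,0,0,0,0,15,0,0,0,0,0,10,0,0,0,0,0,0,0,0,0,0,0,0,0,0,0]}' && python3 -m handwheel '{"targets":[0,0,0,0,0,0,0,0,0,0,0,0,0,0,0,0,0,0,0,0,0,0,0,0,0,0,0,0,0,0,0,0,0,0,0,0,0,0,0,0,0,0,0,0,0,0,0,0]}' 1
python3 -c "
from h import *
im=capture('side')[:,:,::-1];cv2.imwrite('pics/s1.png',cv2.resize(im[150:320,220:420],(800,680))[:600])"
```

```text
time: 4.25
eef_pos: [0.5999, 0.0633, 0.0462]
tcp_rot: [-0.012, 0.985, 0.002, 0.173]
contact_force: [-0.7, 0.2, -0.0]
gripper_width: 0.0854
grasp_force: 0.0
time: 5.25
eef_pos: [0.5993, 0.0632, 0.0448]
tcp_rot: [-0.012, 0.985, 0.002, 0.172]
contact_force: [0.3, 0.7, -0.5]
gripper_width: 0.0
grasp_force: 0.0
```

View pics/s1.png

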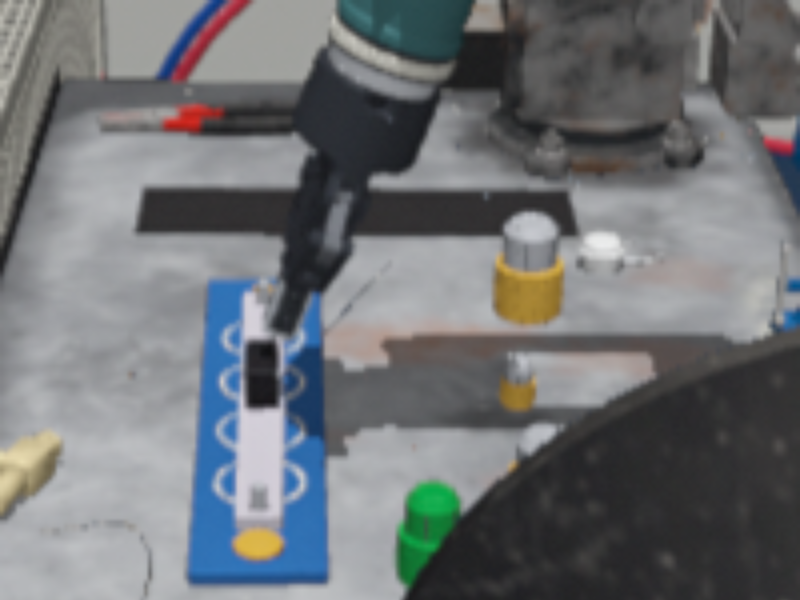

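```bash
python3 - <<'E'
from h import *
np.set_printoptions(precision=4,suppress=True)
print("block top side",plane("side",(285.5,243.7),.048),plane("side",(285.5,238),.048))
print(proj("side",[(.6036,.0646,.048),(.607,.0633,.024),(.6,.0633,.045),(.6036,.0646-.158,.016),(.6036,.0646+.158,.016)]))
print(state()['eef_pos'],state()['joint_pos'])
im=capture('wrist')[:,:,::-1];cv2.imwrite('pics/w3.png',im)
E
```

```text
block top side [0.5995 0.0927 0.048 ] [0.6003 0.0638 0.048 ]
[[284.0999 238.1435]
 [282.8118 246.7215]
 [285.6365 239.0094]
 [285.9219 221.4157]
 [282.1728 285.1487]]
[0.5992 0.0632 0.0447] [ 0.0078  0.0691  1.7799  0.007   0.947  -1.5905]
```

View pics/w3.png

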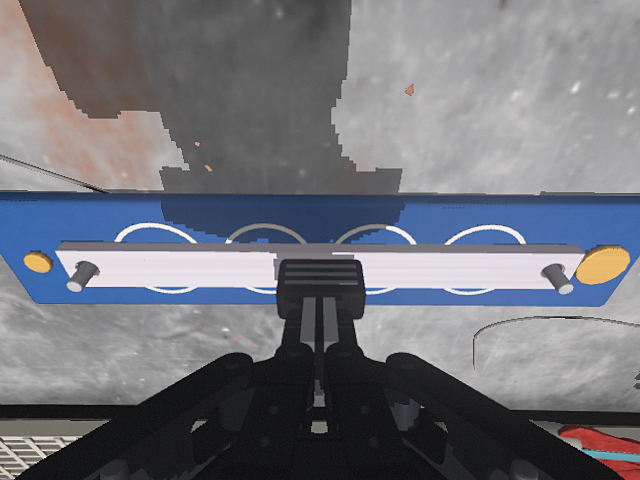

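```bash
python3 - <<'E'
from h import *
np.set_printoptions(precision=4,suppress=True)
s=state();A=R.from_quat(s['tcp_rot'])
for w,sd in [((320,298),(291,232.5)),((320,300),(290,233))]:
    c1,r1=ray("wrist",w);c2,r2=ray("side",sd)
    t=np.linalg.lstsq(np.c_[r1,-r2],c2-c1,rcond=None)[0];p,q=c1+t[0]*r1,c2+t[1]*r2;m=(p+q)/2
    print(m,np.linalg.norm(p-q),"in tool",A.inv().apply(m-s['eef_pos']))
print("cam in tool",A.inv().apply(c1-s['eef_pos']))
for zt in (-.02,-.01,0,.01,.022): print(zt,proj("wrist",s['eef_pos']+A.apply([0,0,zt])),proj("side",s['eef_pos']+A.apply([0,0,zt])))
E
```

```text
[0.5858 0.0624 0.0603] 0.004142492757164085 in tool [ 0.0074 -0.0005 -0.0192]
[0.5882 0.0625 0.0591] 0.0039885098157863156 in tool [ 0.0056 -0.0004 -0.0172]
cam in tool [ 0.0788 -0.0004 -0.1582]
-0.02 [[319.384  318.8121]] [[288.7317 232.0499]]
-0.01 [[319.3591 307.8371]] [[287.337  235.5791]]
0 [[319.3369 298.0594]] [[285.9513 239.0857]]
0.01 [[319.317  289.2926]] [[284.5744 242.5701]]
0.022 [[319.2957 279.8986]] [[282.9337 246.7222]]
```

```bash
python3 -m handwheel '{"targets":[0,0,-5,0,0,0,0,0,0,0,0,0,0,0,0,0,0,0,0,0,0,0,0,0,0,0,0,0,0,0,0,0,0,0,0,0]}' 0 && python3 -m handwheel '{"targets":[-2,1,10,0,0,0,0,0,10,0,0,0,0,0,10,0,0,0,0,0,6,0,0,0,0,0,4,0,0,0,0,0,0,0,0,0,0,0,0,0,0,0]}'&& python3 -m handwheel '{"targets":[0,0,0,0,0,0,0,0,0,0,0,0,0,0,0,0,0,0,0,0,0,0,0,0,0,0,0,0,0,0,0,0,0,0,0,0]}' 1
python3 -c "
from h import *
im=capture('side')[:,:,::-1];cv2.imwrite('pics/s2.png',cv2.resize(im[150:320,220:420],(800,680))[:600]);im=capture('wrist')[:,:,::-1];cv2.imwrite('pics/w4.png',im)"
```

```text
time: 6.1
eef_pos: [0.5975, 0.0632, 0.0494]
tcp_rot: [-0.012, 0.985, 0.002, 0.172]
contact_force: [-0.7, 0.8, 0.6]
gripper_width: 0.0851
grasp_force: 0.0
time: 6.98
eef_pos: [0.6132, 0.0646, 0.0129]
tcp_rot: [-0.012, 0.985, 0.002, 0.172]
contact_force: [-0.0, 0.8, -0.4]
gripper_width: 0.0856
grasp_force: 0.0
time: 7.72
eef_pos: [0.6133, 0.0645, 0.0131]
tcp_rot: [-0.012, 0.985, 0.002, 0.172]
contact_force: [-1.9, -0.6, 4.3]
gripper_width: 0.0426
grasp_force: 63.8
```

```bash
python3 -m handwheel '{"targets":[-1.7,0,-4.7,0,0,0,-3.4,0,-9.4,0,0,0,-3.4,0,-9.4,0,0,0,-3.4,0,-9.4,0,0,0,-3.4,0,-9.4,0,0,0,-3.4,0,-9.4,0,0,0,-5.1,0,-14.1,0,0,0,-5.1,0,-14.1,0,0,0,0,0,0,0,0,0,0,0,0,0,0,0]}'
python3 -c "
from h import *
im=capture('side')[:,:,::-1];cv2.imwrite('pics/s3.png',cv2.resize(im[130:330,220:440],(660,600)))
im=capture('wrist')[:,:,::-1];cv2.imwrite('pics/w5.png',im);print(state()['joint_pos'])"
```

```text
time: 9.07
eef_pos: [0.6128, 0.0646, 0.0972]
tcp_rot: [-0.012, 0.985, 0.002, 0.172]
contact_force: [0.8, 0.1, -3.5]
gripper_width: 0.0428
grasp_force: 63.1
[ 0.01023798  0.04880759  1.68987997  0.00558835  1.05936128 -1.58682236]
```

View pics/s3.png

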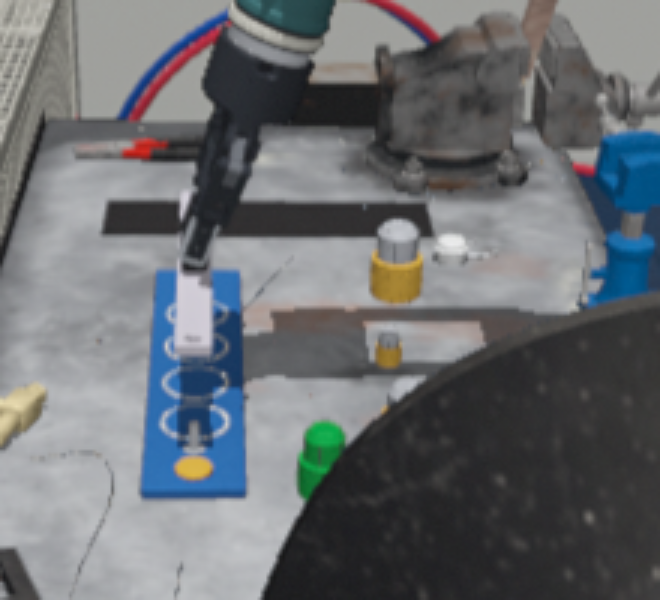

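```bash
python3 -m handwheel '{"targets":[12,0,-10,0,0,0,25,0,-20,0,0,0,13,0,-10,0,0,0,0,0,0,0.25,0,0.7,0,0,0,0.342,0,0.94,0,0,0,0.342,0,0.94,0,0,0,0.342,0,0.94,0,0,0,0.342,0,0.94,0,0,0,0.342,0,0.94,0,0,0,0.342,0,0.94,0,0,0,0.342,0,0.94,0,0,0,0.342,0,0.94,0,0,0,0.1,0,0.27,0,0,0,0,0,0,0,0,0,0,0,0]}'
python3 -c "
from h import *
t=np.radians(20)
plan((.545,-.2516,.12),0,(0,np.sin(t),np.cos(t)));print(state()['joint_pos']);np.set_printoptions(precision=3,suppress=True);A=R.from_quat(state()['tcp_rot']);print(A.as_matrix())"
```

```text
time: 11.05
eef_pos: [0.5521, 0.0632, 0.1182]
tcp_rot: [0.689, 0.703, -0.122, 0.122]
contact_force: [0.2, 0.1, -2.2]
gripper_width: 0.0425
grasp_force: 63.1
turn [ 0.02 -0.01  0.11] shift after [-296.4   -7.1  106. ] shift before [-296.3  -13.2  105.6]
[ 0.21735937  0.20250707  1.47372578 -0.34003606  1.54172258  0.22046056]
[[-0.019  1.     0.003]
 [ 0.94   0.019 -0.341]
 [-0.341 -0.004 -0.94 ]]
```

```bash
python3 -m handwheel '{"targets":[-10,-0.5,3,0,0,0.11,-30,-0.7,11,0,0,0,-37,-0.9,13,0,0,0,-37,-0.9,13,0,0,0,-37,-0.9,13,0,0,0,-37,-0.9,13,0,0,0,-37,-0.9,13,0,0,0,-37,-0.9,13,0,0,0,-24,0,9,0,0,0,-10,0,5,0,0,0,0,0,0,0,0,0,0,0,0,0,0,0]}'
python3 -c "
from h import *
t=np.radians(20)
plan((.545,-.2516,.0065),0,(0,np.sin(t),np.cos(t)));print(state()['joint_pos'])
im=capture('side')[:,:,::-1];cv2.imwrite('pics/s4.png',im)
im=capture('wrist')[:,:,::-1];cv2.imwrite('pics/w6.png',im)"
```

```text
time: 12.55
eef_pos: [0.5462, -0.2503, 0.1193]
tcp_rot: [0.696, 0.697, -0.121, 0.123]
contact_force: [0.1, 0.4, -3.7]
gripper_width: 0.0427
grasp_force: 63.1
turn [ 0.02 -0.01  0.  ] shift after [ 37.4  -1.2 106.5] shift before [ 37.2  -1.5 106.5]
[-0.34186903  0.16283326  1.51777205 -0.33391923  1.34971087 -0.28713247]
```

View pics/w6.png

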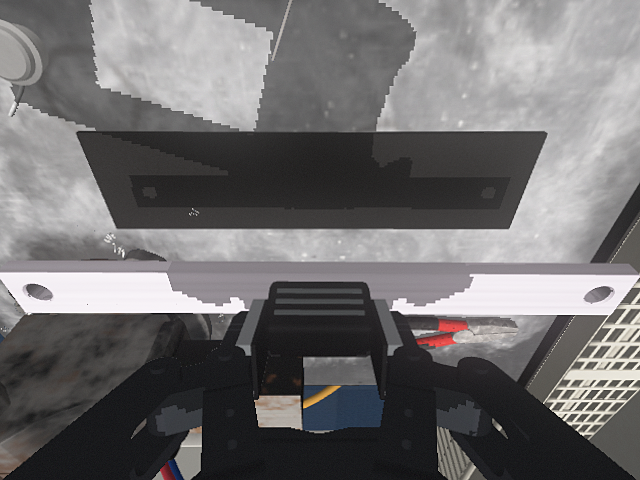

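View pics/s4.png

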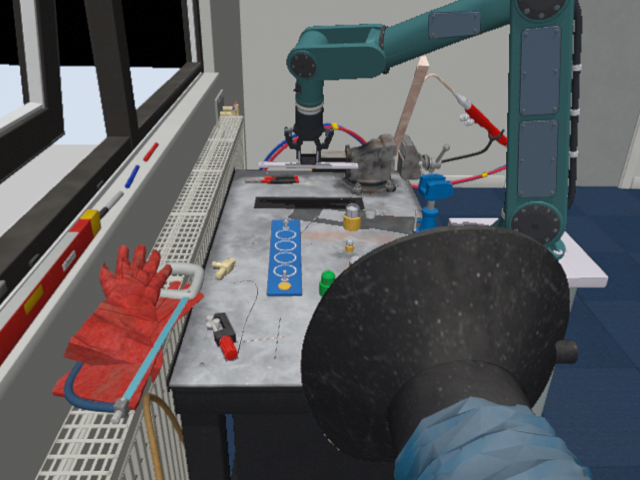

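```bash
cat > fk.py <<'E'
from h import *
from scipy.optimize import least_squares
D=[([1.2059,.08792,1.37213,0,1.68361,-.10313],[.14217,.5308,.21312]),
([.91787,-.41058,1.49954,-.0002,2.05254,-.39166],[.14366,.28088,.36476]),
([.24175,-.16382,1.32197,-.0005,1.98801,-1.06211],[.39762,.15618,.36188]),
([.02368,-.02124,1.40964,.0008,1.75245,-1.57269],[.49901,.0687,.25123]),
([.00799,-.11987,1.72272,.00694,1.1893,-1.59011],[.5592,.0633,.1605]),
([.0078,.0691,1.7799,.007,.947,-1.5905],[.5992,.0632,.0447]),
([.01024,.04881,1.68988,.00559,1.05936,-1.58682],[.6128,.0646,.0972]),
([.21736,.20251,1.47373,-.34004,1.54172,.22046],[.5521,.0632,.1182]),
([-.34187,.16283,1.51777,-.33392,1.34971,-.28713],[.5462,-.2503,.1193])]
ry=lambda a:R.from_euler('y',a);rz=lambda a:R.from_euler('z',a)
def pts(q,v):
    d,a,L1,o,L2,Lt=v;s=int(0)
    B=rz(q[0]);p0=B.apply([a,0,d]);B1=B*ry(q[1]);p1=p0+B1.apply([0,0,L1]);B2=B1*ry(q[2]);p2=p1+B2.apply([o,0,L2])
    B3=B2*rz(q[3])*ry(q[4]);return p0,p1,p2,p2+B3.apply([0,0,Lt])
def fit():
    f=lambda v:np.concatenate([pts(q,v)[3]-p for q,p in D])
    return least_squares(f,[.2,0,.4,0,.4,.25],loss='soft_l1',f_scale=.003)
if __name__=="__main__":
    np.set_printoptions(precision=4,suppress=True)
    r=fit();print(r.x);print(r.fun.reshape(-1,3))
    q=D[-1][0];P=np.array(pts(q,r.x));print(P);print(proj("side",P));print(proj("scene",P))
E
python3 fk.py; python3 -c "
from h import *
cv2.imwrite('pics/sc2.png',capture('scene')[:,:,::-1])"
```

```text
[ 0.0335  0.0373  0.2486 -0.0652  0.4876  0.1806]
[[ 0.0492 -0.0299  0.0061]
 [ 0.0629 -0.0109 -0.0002]
 [ 0.0067 -0.0566 -0.0084]
 [ 0.0007 -0.0567  0.0028]
 [-0.0004 -0.0577 -0.0003]
 [ 0.0032 -0.0575 -0.0043]
 [-0.0109 -0.0576 -0.0026]
 [ 0.0139  0.0001  0.0026]
 [-0.0092 -0.0021  0.0011]]
[[ 0.0352 -0.0125  0.0335]
 [ 0.0731 -0.026   0.2788]
 [ 0.5365 -0.1909  0.2902]
 [ 0.537  -0.2524  0.1204]]
[[507.3946 229.9978]
 [508.0383 134.9946]
 [311.726  110.2858]
 [310.4454 164.141 ]]
[[138.7641 342.2741]
 [140.5496 215.2733]
 [411.061  165.939 ]
 [427.4878 256.6165]]
```

View pics/sc2.png

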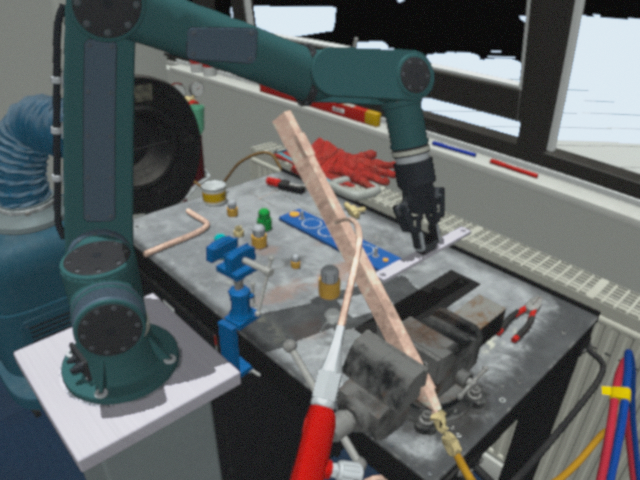

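```bash
python3 - <<'E'
import re
s=open('fk.py').read()
s=s.replace("d,a,L1,o,L2,Lt=v","d,a,L1,o,L2,Lt,m,k=v").replace("apply([a,0,d])","apply([a,m,d])").replace("B3.apply([0,0,Lt])","B3.apply([0,k,Lt])").replace(".4,.25]",".4,.25,.0,0]")
s=s.replace("r=fit();","r=fit();",1)
open('fk.py','w').write(s)
E
python3 fk.py
```

```text
[0.1526 0.0004 0.4489 0.1005 0.4994 0.3419 0.0559 0.0007]
[[-0.      0.      0.0001]
 [-0.      0.     -0.    ]
 [-0.      0.     -0.    ]
 [ 0.      0.      0.0001]
 [ 0.0001 -0.      0.0002]
 [ 0.0002  0.      0.0003]
 [-0.0003 -0.     -0.0006]
 [ 0.     -0.      0.    ]
 [ 0.     -0.0001  0.    ]]
[[ 0.0192  0.0525  0.1526]
 [ 0.0877  0.0281  0.5956]
 [ 0.545  -0.1346  0.441 ]
 [ 0.5462 -0.2504  0.1193]]
[[532.2875 197.2495]
 [537.679   -9.8919]
 [309.3084  53.3765]
 [307.2049 164.7285]]
[[102.6916 274.3994]
 [104.8681  -0.8294]
 [397.091   78.7964]
 [429.4455 255.079 ]]
```

```bash
python3 -m handwheel '{"targets":[6,0,17,0,0,0,10,0,28,0,0,0,10,0,28,0,0,0,5,-1,14,0,0,0,2.5,0,7,0,0,0,1.5,0,5,0,0,0,0,0,0,0,0,0,0,0,0,0,0,0]}'; python3 -c "
from h import *
t=np.radians(20)
plan((.545,-.2516,.0055),0,(0,np.sin(t),np.cos(t)))"
```

```text
time: 13.7
eef_pos: [0.5463, -0.2525, 0.0156]
tcp_rot: [0.696, 0.696, -0.121, 0.124]
contact_force: [-0.6, 0.8, -2.4]
gripper_width: 0.0426
grasp_force: 63.0
turn [ 0.03 -0.   -0.01] shift after [ 4.3 -1.3  9.2] shift before [ 4.3 -1.4  9.2]
```

```bash
python3 -m handwheel '{"targets":[1,0,3,0,0,0,1,0,3,0,0,0,0.7,0,2,0,0,0,0,0,0,0,0,0,0,0,0,0,0,0]}'; python3 -m handwheel '{"targets":[0.3,0,1,0,0,0,0.3,0,1,0,0,0,0,0,0,0,0,0]}'
```

```text
time: 14.32
eef_pos: [0.5456, -0.2524, 0.006]
tcp_rot: [0.696, 0.696, -0.121, 0.124]
contact_force: [-0.1, -0.2, -2.9]
gripper_width: 0.0423
grasp_force: 63.1
time: 14.7
eef_pos: [0.5459, -0.2527, 0.0051]
tcp_rot: [0.696, 0.696, -0.122, 0.124]
contact_force: [-0.9, 3.1, 4.5]
gripper_width: 0.0425
grasp_force: 64.0
```

```bash
python3 -m handwheel '{"targets":[0,0,0,0,0,0,0,0,0,0,0,0,0,0,0,0,0,0,0,0,0,0,0,0,0,0,0,0,0,0,0,0,-10,0,0,0,0,0,-20,0,0,0,0,0,-50,0,0,0,0,0,-50,0,0,0,0,0,-30,0,0,0,0,0,0,0,0,0,0,0,0,0,0,0]}' 0; python3 -c "
from h import *
i=camera_info('wrist');im=capture('wrist')[:,:,::-1].copy()
np.set_printoptions(precision=4,suppress=True)
print(state()['joint_pos'],i['extrinsics'][0])
cv2.imwrite('pics/w7.png',im);np.save('w7E.npy',i['extrinsics'])"
```

```text
time: 16.2
eef_pos: [0.5446, -0.1978, 0.1534]
tcp_rot: [0.696, 0.697, -0.122, 0.123]
contact_force: [0.2, 0.7, -0.4]
gripper_width: 0.0855
grasp_force: 0.0
[-0.2517  0.118   1.5006 -0.3388  1.4408 -0.2216] [ 1.      0.0026  0.0014 -0.5457]
```

View pics/w7.png

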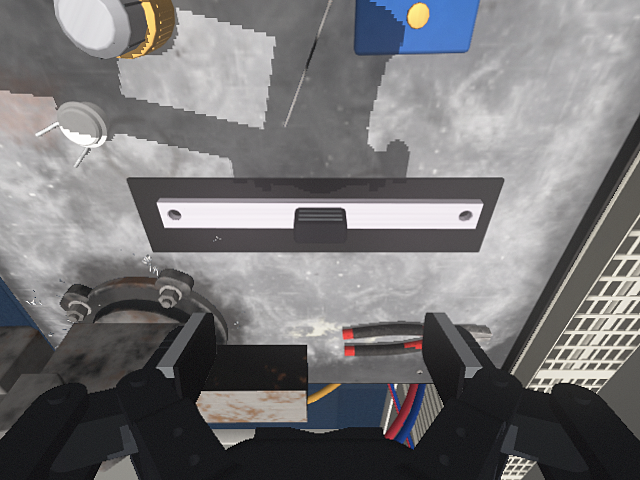

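```bash
python3 -c "
from h import *
plan((.50,-.03,.16),1.3)"
```

```text
turn [-0.02  1.99 -0.13] shift after [168.8 -40.3  -7.5] shift before [155.3 -44.1 -64.2]
```

```bash
python3 -m handwheel '{"targets":[30,-8,-13,0,0,0,31,-9,-13,0,0,0,31,-9,-13,0,0,0,31,-9,-13,0,0,0,32,-9,-12,0,0,0,0,0,0,0,1,-0.06,0,0,0,0,0.99,-0.06,0,0,0,0,0,0,0,0,0,0,0,0]}' 1
python3 -m handwheel '{"targets":[0,0,50,0,0,0,0,0,50,0,0,0,0,0,30,0,0,0,0,0,10,0,0,0,0,0,0,0,0,0]}'
```

```text
time: 17.38
eef_pos: [0.5002, -0.0307, 0.16]
tcp_rot: [0.7, 0.714, -0.002, -0.001]
contact_force: [0.5, 0.5, -1.0]
gripper_width: 0.0003
grasp_force: 0.0
time: 18.0
eef_pos: [0.5007, -0.0298, 0.0212]
tcp_rot: [0.699, 0.715, -0.001, -0.0]
contact_force: [0.2, -0.3, 0.4]
gripper_width: -0.0001
grasp_force: 0.0
```

```bash
python3 -m handwheel '{"targets":[0,0,5,0,0,0,0,0,5,0,0,0,0,0,4,0,0,0,0,0,0,0,0,0]}'; python3 -m handwheel '{"targets":[0,0,3,0,0,0,0,0,2,0,0,0,0,0,0,0,0,0]}';python3 -m handwheel '{"targets":[0,0,2,0,0,0,0,0,0,0,0,0]}';python3 -m handwheel '{"targets":[0,0,2,0,0,0,0,0,0,0,0,0]}'
```

```text
time: 18.5
eef_pos: [0.5007, -0.0306, 0.0073]
tcp_rot: [0.7, 0.714, -0.001, -0.0]
contact_force: [0.7, -0.0, -0.3]
gripper_width: -0.0
grasp_force: 0.0
time: 18.88
eef_pos: [0.5007, -0.0305, 0.0023]
tcp_rot: [0.7, 0.715, -0.001, -0.0]
contact_force: [-0.6, -0.2, -0.1]
gripper_width: -0.0
grasp_force: 0.0
time: 19.12
eef_pos: [0.5008, -0.0305, 0.0003]
tcp_rot: [0.7, 0.715, -0.001, -0.0]
contact_force: [-0.8, 0.7, -0.0]
gripper_width: -0.0001
grasp_force: 0.0
time: 19.38
eef_pos: [0.5008, -0.0305, -0.0017]
tcp_rot: [0.7, 0.715, -0.001, -0.0]
contact_force: [-0.2, -0.6, 0.6]
gripper_width: 0.0003
grasp_force: 0.0
```

```bash
for k in 1; do python3 -m handwheel '{"targets":[0,0,3,0,0,0,0,0,3,0,0,0,0,0,0,0,0,0]}';python3 -m handwheel '{"targets":[0,0,2,0,0,0,0,0,0,0,0,0]}';python3 -m handwheel '{"targets":[0,0,2,0,0,0,0,0,0,0,0,0]}'; done | grep -E "eef|force"
```

```text
eef_pos: [0.5005, -0.0305, -0.008]
contact_force: [0.0, -0.1, 0.1]
grasp_force: 0.0
eef_pos: [0.5008, -0.0305, -0.0097]
contact_force: [-1.3, -0.8, 0.7]
grasp_force: 0.0
eef_pos: [0.5008, -0.0305, -0.0117]
contact_force: [-0.3, -0.3, 0.1]
grasp_force: 0.0
```

```bash
(python3 -m handwheel '{"targets":[0,0,2,0,0,0,0,0,0,0,0,0]}';python3 -m handwheel '{"targets":[0,0,2,0,0,0,0,0,0,0,0,0]}';python3 -m handwheel '{"targets":[0,0,2,0,0,0,0,0,0,0,0,0]}')| grep -E "eef|contact"
```

```text
eef_pos: [0.5007, -0.0305, -0.0137]
contact_force: [-0.8, 0.9, -1.0]
eef_pos: [0.5007, -0.0305, -0.0157]
contact_force: [0.1, -0.0, -1.5]
eef_pos: [0.5012, -0.0306, -0.017]
contact_force: [-0.5, 0.2, 2.9]
```

```bash
python3 -m handwheel '{"targets":[0,0,-20,0,0,0,0,0,-50,0,0,0,0,0,-50,0,0,0,0,0,0,0,0,0]}' 0 | grep eef; python3 -c "
from h import *
plan((.4465,.037,.103),1.3);plan((.4465,.037,-.012),1.3)"
```

```text
eef_pos: [0.5046, -0.0311, 0.1079]
turn [ 0.06  0.02 -0.01] shift after [ 69.4 -56.5   4.9] shift before [ 69.3 -56.7   4.1]
turn [ 0.06  0.02 -0.01] shift after [ 69.4 -56.5 119.9] shift before [ 69.6 -57.8 119.1]
```

```bash
python3 -m handwheel '{"targets":[35,-26,0,0,0,0,34.5,-26,0,0,0,0,0,0,0,0,0,0,0,0,0,0,0,0]}' | grep eef; python3 -c "
from h import *
plan((.4465,.037,-.012),1.3)
i=camera_info('wrist');im=capture('wrist')[:,:,::-1].copy()
overlay(im,'wrist',.4465,.037,spec(22),info=i);cv2.imwrite('pics/w8.png',im)"
```

```text
eef_pos: [0.4474, 0.0377, 0.1018]
turn [-0.01  0.01 -0.01] shift after [ -0.7  -0.9 113.8] shift before [ -0.6  -0.8 113.8]
```

View pics/w8.png

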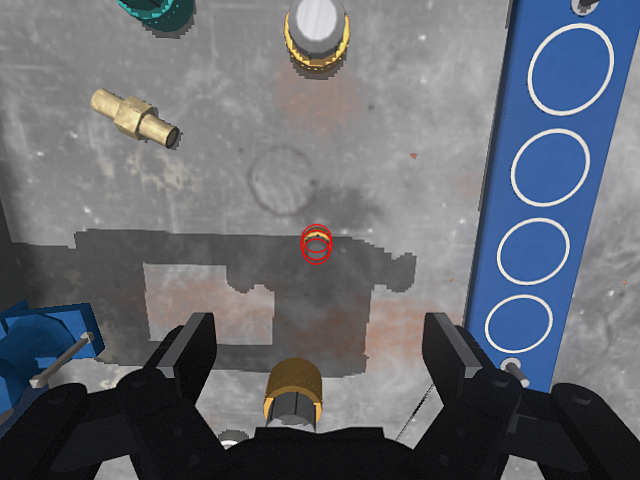

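```bash
python3 -m handwheel '{"targets":[-0.7,-0.9,40,0,0,0,0,0,40,0,0,0,0,0,24,0,0,0,0,0,10,0,0,0,0,0,0,0,0,0,0,0,0,0,0,0]}'; python3 -m handwheel '{"targets":[0,0,0,0,0,0,0,0,0,0,0,0,0,0,0,0,0,0,0,0,0,0,0,0,0,0,0,0,0,0,0,0,0,0,0,0,0,0,0,0,0,0]}' 1
```

```text
time: 22.8
eef_pos: [0.4479, 0.0368, -0.0103]
tcp_rot: [0.7, 0.714, 0.0, 0.001]
contact_force: [0.8, -0.7, -0.1]
gripper_width: 0.0854
grasp_force: 0.0
time: 23.68
eef_pos: [0.4469, 0.0372, -0.011]
tcp_rot: [0.7, 0.715, -0.0, 0.0]
contact_force: [-1.1, 0.2, 5.0]
gripper_width: 0.0189
grasp_force: 58.8
```

```bash
python3 -m handwheel '{"targets":[0,0,-10,0,0,0,0,0,-30,0,0,0,0,0,-50,0,0,0,0,0,-30,0,0,0,0,0,0,0,0,0]}' | grep -E "eef|width|grasp";python3 -c "
from h import *
plan((.6057,-.0254,.12),1.3)
im=capture('wrist')[:,:,::-1];cv2.imwrite('pics/w9.png',im)
hsv=cv2.cvtColor(im,cv2.COLOR_BGR2HSV)
m=cv2.inRange(hsv,(12,110,60),(30,255,255));n,l,st,c=cv2.connectedComponentsWithStats(m)
print([(st[j][:5].tolist()) for j in range(1,n) if st[j][4]>25])
s=state()
for r,z in((.0,-.0),(0,.01),(0,.02)):print(proj('wrist',s['eef_pos']+np.array([0,0,z])))"
```

```text
eef_pos: [0.4487, 0.0371, 0.1115]
gripper_width: 0.0187
grasp_force: 58.8
turn [ 0.03  0.01 -0.01] shift after [-66.1 155.5  -8.5] shift before [-65.8 155.7  -7.5]
[[282, 16, 62, 52, 690], [296, 290, 46, 46, 961], [294, 351, 25, 61, 832], [490, 380, 14, 13, 110]]
[[316.1855655 298.063937 ]]
[[316.05873369 307.856727  ]]
[[315.91638171 318.84420714]]
```

```bash
python3 -m handwheel '{"targets":[-11,25,-2,0,0,0,-22,52,-3,0,0,0,-22,52,-3,0,0,0,-11,26.5,-1,0,0,0,0,0,0,0,0,0,0,0,0,0,0,0]}' | grep -E "eef|width|grasp";python3 -c "
from h import *
plan((.6057,-.0254,.0015),1.3)"
```

```text
eef_pos: [0.6018, -0.025, 0.1152]
gripper_width: 0.0189
grasp_force: 59.0
turn [-0.03 -0.   -0.01] shift after [ -0.5   3.9 113.7] shift before [ -0.5   4.5 113.7]
```

```bash
python3 -m handwheel '{"targets":[-0.5,4,40,0,0,0,0,0,35,0,0,0,0,0,25,0,0,0,0,0,8,0,0,0,0,0,0,0,0,0,0,0,0,0,0,0]}' | grep -E "eef|cont"
```

```text
eef_pos: [0.6084, -0.026, 0.0112]
contact_force: [-0.5, -0.1, -1.5]
```

```bash
python3 -m handwheel '{"targets":[0,-1,4,0,0,0,0,0,3,0,0,0,0,0,0,0,0,0]}' | grep -E "eef|cont";python3 -m handwheel '{"targets":[0,0,2,0,0,0,0,0,0,0,0,0]}' | grep -E "eef|cont";
```

```text
eef_pos: [0.6062, -0.026, 0.0021]
contact_force: [-0.1, 0.1, -0.5]
eef_pos: [0.6067, -0.0261, 0.0011]
contact_force: [-0.7, -0.2, 2.0]
```

```bash
python3 -m handwheel '{"targets":[0,0,0,0,0,0,0,0,0,0,0,0,0,0,0,0,0,0,0,0,0,0,0,0,0,0,-8,0,0,0,0,0,-20,0,0,0,0,0,-50,0,0,0,0,0,-40,0,0,0,0,0,0,0,0,0]}' 0| grep -E "eef|width";python3 -c "
from h import *
plan((.4895,.343,.12),1.3)
im=capture('wrist')[:,:,::-1];cv2.imwrite('pics/w10.png',im)
hsv=cv2.cvtColor(im,cv2.COLOR_BGR2HSV);i=camera_info('wrist')
m=cv2.inRange(hsv,(12,110,60),(30,255,255));n,l,st,c=cv2.connectedComponentsWithStats(m)
print([(st[j][:5].tolist()) for j in range(1,n) if st[j][4]>25])
print(proj('wrist',[(.6057,-.0254,.028)],i),proj('wrist',[(.6057,-.0254-.011,.028),(.6057,-.0254+.011,.028)],i))"
```

```text
eef_pos: [0.6101, -0.0264, 0.126]
gripper_width: 0.0855
turn [ 0.07  0.02 -0.01] shift after [ 372.  -112.1    6. ] shift before [ 371.8 -112.8    3.6]
[[299, 222, 28, 20, 152], [53, 274, 80, 68, 2159], [303, 303, 15, 14, 166]]
[[312.59765929 238.90388888]] [[312.33884891 252.91776404]
 [312.8630176  224.52078464]]
```

```bash
python3 -m handwheel '{"targets":[20,-6,0,0,0,0,46,-14,1,0,0,0,46,-14,1,0,0,0,46,-14,1,0,0,0,46,-14,1,0,0,0,46,-14,0,0,0,0,46,-14,0,0,0,0,46,-14,0,0,0,0,30,-8,0,0,0,0,0,0,0,0,0,0,0,0,0,0,0,0]}' 0| grep -E "eef|width";cat >> h.py <<'E'
def look(k,x,y,z0=0):
    """compare ring of brass (collar) pixels with prediction"""
    i=camera_info('wrist');im=capture('wrist')[:,:,::-1];hsv=cv2.cvtColor(im,cv2.COLOR_BGR2HSV)
    m=cv2.inRange(hsv,(12,110,40),(30,255,255))
    n,l,st,c=cv2.connectedComponentsWithStats(cv2.morphologyEx(m,cv2.MORPH_CLOSE,np.ones((5,5))))
    t=np.linspace(0,6.28,60);r,h=H[k][:2]
    e=np.vstack([proj('wrist',np.c_[x+r*np.cos(t),y+r*np.sin(t),z0+zz+0*t],i) for zz in(0,h)])
    print("pred box",np.round(e.min(0)),np.round(e.max(0)));u=e.mean(0)
    for j in range(1,n):
        a,b,w,hh,s=st[j]
        if s>40: print("blob",a,b,a+w,b+hh,s)
E
python3 -c "
from h import *
look(30,.4895,.343);plan((.4895,.343,-.010),1.3)"
```

```text
eef_pos: [0.4855, 0.3433, 0.1129]
gripper_width: 0.0854
pred box [302. 215.] [343. 262.]
blob 304 210 345 245 448
blob 244 394 290 440 1177
turn [-0.01  0.01 -0.01] shift after [  0.    3.5 123.3] shift before [  0.3   3.7 123.3]
```

```bash
python3 -m handwheel '{"targets":[3,4.5,40,0,0,0,0,0,40,0,0,0,0,0,30,0,0,0,0,0,12,0,0,0,0,0,0,0,0,0,0,0,0,0,0,0]}'| grep -E "eef|cont"; python3 -m handwheel '{"targets":[0,0,0,0,0,0,0,0,0,0,0,0,0,0,0,0,0,0,0,0,0,0,0,0,0,0,0,0,0,0,0,0,0,0,0,0,0,0,0,0,0,0]}' 1| grep -E "eef|width|force"; python3 -m handwheel '{"targets":[0,0,-10,0,0,0,0,0,-30,0,0,0,0,0,-50,0,0,0,0,0,-40,0,0,0,0,0,0,0,0,0]}' | grep -E "eef|width|force";python3 -c "
from h import *
plan((.6043,.0346,.12),1.3)"
```

```text
eef_pos: [0.4924, 0.347, -0.0059]
contact_force: [0.4, -0.8, 0.7]
eef_pos: [0.4915, 0.347, -0.0071]
contact_force: [-0.7, 0.6, 6.0]
gripper_width: 0.0273
grasp_force: 59.7
eef_pos: [0.4933, 0.3479, 0.1268]
contact_force: [0.5, 0.2, -1.4]
gripper_width: 0.0274
grasp_force: 59.3
turn [ 0.04 -0.02 -0.01] shift after [-315.7  103.9    6.8] shift before [-315.6  104.4    6.5]
```

```bash
python3 -m handwheel '{"targets":[-20,6,0,0,0,0,-46,15,1,0,0,0,-46,15,1,0,0,0,-46,15,1,0,0,0,-46,15,1,0,0,0,-46,15,1,0,0,0,-46,15,1,0,0,0,-20,8,0,0,0,0,0,0,0,0,0,0,0,0,0,0,0,0,0,0,0,0,0,0]}'| grep -E "eef|width";python3 -c "
from h import *
plan((.6043,.0346,.0049),1.3)"
```

```text
eef_pos: [0.6013, 0.0345, 0.1162]
gripper_width: 0.0274
turn [-0.01  0.    0.  ] shift after [  0.    3.  111.3] shift before [1.000e-01 3.200e+00 1.113e+02]
```

```bash
python3 -m handwheel '{"targets":[0,2,40,0,0,0,0,0,35,0,0,0,0,0,22,0,0,0,0,0,8,0,0,0,0,0,0,0,0,0,0,0,0,0,0,0]}' | grep -E "eef|cont";python3 -m handwheel '{"targets":[0,0,2,0,0,0,0,0,2,0,0,0,0,0,0,0,0,0]}' | grep -E "eef|cont"
```

```text
eef_pos: [0.6049, 0.0332, 0.0131]
contact_force: [0.2, -0.4, -1.2]
eef_pos: [0.6036, 0.0329, 0.0073]
contact_force: [-0.2, 0.4, -1.6]
```

```bash
python3 -m handwheel '{"targets":[0.5,0.5,2,0,0,0,0,0,0,0,0,0]}' | grep -E "eef|cont";python3 -m handwheel '{"targets":[0.5,0,1,0,0,0,0,0,0,0,0,0]}' | grep -E "eef|cont"
```

```text
eef_pos: [0.604, 0.0334, 0.0051]
contact_force: [0.2, 0.4, -1.5]
eef_pos: [0.6043, 0.0337, 0.005]
contact_force: [-1.0, -0.8, 2.2]
```

Touchdown; release, rise, then go to head_38.

```bash
python3 -m handwheel '{"targets":[0,0,0,0,0,0,0,0,0,0,0,0,0,0,0,0,0,0,0,0,0,0,0,0,0,0,-8,0,0,0,0,0,-20,0,0,0,0,0,-50,0,0,0,0,0,-40,0,0,0,0,0,0,0,0,0]}' 0| grep -E "eef|width";python3 -c "
from h import *
look(30,.6043,.0346,.012);plan((.4446,.1674,.13),1.3)"
```

```text
eef_pos: [0.6074, 0.034, 0.1286]
gripper_width: 0.0851
pred box [291. 213.] [332. 259.]
blob 43 0 113 67 2056
blob 294 213 333 243 343
blob 302 290 328 314 273
blob 74 334 147 379 1751
blob 306 362 320 375 150
turn [ 0.03  0.01 -0.01] shift after [ 137.  -158.1   -4.5] shift before [ 136.7 -158.3   -5.4]
```

```bash
python3 -m handwheel '{"targets":[20,-23,0,0,0,0,34,-40,-1,0,0,0,34,-40,-1,0,0,0,34,-40,-1,0,0,0,15,-15,-1,0,0,0,0,0,0,0,0,0,0,0,0,0,0,0]}'| grep -E "eef";python3 -c "
from h import *
look(38,.4446,.1674);plan((.4446,.1674,-.006),1.3)"
```

```text
eef_pos: [0.4442, 0.167, 0.126]
pred box [292. 205.] [343. 263.]
blob 513 148 552 186 1101
blob 293 205 343 247 708
blob 493 363 514 376 79
turn [-0.    0.01 -0.02] shift after [  0.5   0.3 132. ] shift before [  0.7   0.4 132. ]
```

```bash
python3 -m handwheel '{"targets":[0.5,0.5,45,0,0,0,0,0,40,0,0,0,0,0,32,0,0,0,0,0,14,0,0,0,0,0,0,0,0,0,0,0,0,0,0,0]}'| grep -E "eef|cont"; python3 -m handwheel '{"targets":[0,0,0,0,0,0,0,0,0,0,0,0,0,0,0,0,0,0,0,0,0,0,0,0,0,0,0,0,0,0,0,0,0,0,0,0,0,0,0,0,0,0]}' 1| grep -E "eef|width|force"; python3 -m handwheel '{"targets":[0,0,-10,0,0,0,0,0,-30,0,0,0,0,0,-50,0,0,0,0,0,-45,0,0,0,0,0,0,0,0,0]}' | grep -E "eef|width|force";python3 -c "
from h import *
plan((.6029,.0946,.13),1.3)"
```

```text
eef_pos: [0.4454, 0.1682, -0.0031]
contact_force: [1.1, 0.2, -0.1]
eef_pos: [0.4445, 0.1683, -0.0036]
contact_force: [-1.0, -1.3, 5.5]
gripper_width: 0.0354
grasp_force: 60.8
eef_pos: [0.4464, 0.1689, 0.1346]
contact_force: [-0.1, -0.6, -2.6]
gripper_width: 0.0354
grasp_force: 60.7
turn [ 0.05 -0.01 -0.01] shift after [-77.8 154.7   4.6] shift before [-77.6 154.8   5.7]
```

```bash
python3 -m handwheel '{"targets":[-13,25,0,0,0,0,-22,45,1,0,0,0,-22,45,1,0,0,0,-15,30,0,0,0,0,-6,12,0,0,0,0,0,0,0,0,0,0,0,0,0,0,0,0,0,0,0,0,0,0]}'| grep -E "eef|width";python3 -c "
from h import *
plan((.6029,.0946,.0084),1.3)"
```

```text
eef_pos: [0.6016, 0.0943, 0.1285]
gripper_width: 0.0358
turn [-0.01  0.   -0.  ] shift after [  0.3   1.3 120.1] shift before [  0.4   1.4 120.1]
```

```bash
python3 -m handwheel '{"targets":[0.3,0.5,42,0,0,0,0,0,38,0,0,0,0,0,24,0,0,0,0,0,10,0,0,0,0,0,0,0,0,0,0,0,0,0,0,0]}' | grep -E "eef|cont";python3 -m handwheel '{"targets":[0.7,0,2,0,0,0,0,0,2,0,0,0,0,0,0,0,0,0]}' | grep -E "eef|cont"
```

```text
eef_pos: [0.6042, 0.094, 0.0163]
contact_force: [0.3, 0.3, -2.0]
eef_pos: [0.6028, 0.0944, 0.0103]
contact_force: [-0.2, 0.5, -3.2]
```

```bash
python3 -m handwheel '{"targets":[0,0,1.5,0,0,0,0,0,0,0,0,0]}' | grep -E "eef|cont";python3 -m handwheel '{"targets":[0,0,1,0,0,0,0,0,0,0,0,0]}' | grep -E "eef|cont"
```

```text
eef_pos: [0.6028, 0.0944, 0.0086]
contact_force: [0.4, 0.2, -2.3]
eef_pos: [0.6029, 0.0944, 0.0085]
contact_force: [-2.4, -0.7, 1.2]
```

```bash
python3 -m handwheel '{"targets":[0,0,0,0,0,0,0,0,0,0,0,0,0,0,0,0,0,0,0,0,0,0,0,0,0,0,-8,0,0,0,0,0,-20,0,0,0,0,0,-50,0,0,0,0,0,-60,0,0,0,0,0,0,0,0,0]}' 0| grep -E "eef|width";python3 -c "
from h import *
look(38,.6029,.0946,.012);plan((.4315,-.090,.145),1.3)"
```

```text
eef_pos: [0.6074, 0.0949, 0.1558]
gripper_width: 0.0852
pred box [285. 202.] [333. 256.]
blob 292 42 328 82 1095
blob 287 203 334 238 433
blob 295 272 328 301 411
blob 302 336 324 357 247
blob 305 396 317 408 117
turn [ 0.06  0.   -0.01] shift after [-180.8 -178.2    6.8] shift before [-181.  -177.9    5.2]
```

```bash
python3 -m handwheel '{"targets":[-20,-20,1,0,0,0,-40,-40,1,0,0,0,-40,-40,1,0,0,0,-40,-40,1,0,0,0,-30,-28,1,0,0,0,-11,-10,0,0,0,0,0,0,0,0,0,0,0,0,0,0,0,0]}'| grep -E "eef";python3 -c "
from h import *
look(46,.4315,-.09);plan((.4315,-.090,-.004),1.3)"
```

```text
eef_pos: [0.4295, -0.0894, 0.141]
pred box [290. 199.] [350. 265.]
blob 548 35 600 88 747
blob 544 141 572 172 248
blob 290 202 348 250 924
blob 523 231 539 247 193
turn [-0.  0. -0.] shift after [ -0.7   1.9 145. ] shift before [ -0.7   2.  145. ]
```

```bash
python3 -m handwheel '{"targets":[-2,1,45,0,0,0,0,0,45,0,0,0,0,0,38,0,0,0,0,0,16,0,0,0,0,0,0,0,0,0,0,0,0,0,0,0]}'| grep -E "eef|cont"; python3 -m handwheel '{"targets":[0,0,0,0,0,0,0,0,0,0,0,0,0,0,0,0,0,0,0,0,0,0,0,0,0,0,0,0,0,0,0,0,0,0,0,0,0,0,0,0,0,0]}' 1| grep -E "eef|width|force"; python3 -m handwheel '{"targets":[0,0,-10,0,0,0,0,0,-30,0,0,0,0,0,-50,0,0,0,0,0,-60,0,0,0,0,0,0,0,0,0]}' | grep -E "eef|width|force";python3 -c "
from h import *
plan((.6015,.1546,.15),1.3)"
```

```text
eef_pos: [0.4315, -0.0926, -0.0012]
contact_force: [0.3, -0.6, 0.2]
eef_pos: [0.4303, -0.0926, -0.0015]
contact_force: [-2.3, -0.3, 5.5]
gripper_width: 0.0441
grasp_force: 60.7
eef_pos: [0.4332, -0.0933, 0.1531]
contact_force: [-0.4, 1.2, -4.9]
gripper_width: 0.0435
grasp_force: 62.6
turn [ 0.06  0.03 -0.01] shift after [244.  173.9   3.1] shift before [244.3 173.5   3.7]
```

```bash
python3 -m handwheel '{"targets":[20,14,0,0,0,0,44,31,1,0,0,0,44,31,1,0,0,0,44,31,1,0,0,0,44,31,1,0,0,0,34,25,0,0,0,0,13,10,0,0,0,0,0,0,0,0,0,0,0,0,0,0,0,0,0,0,0,0,0,0]}'| grep -E "eef|width";python3 -c "
from h import *
plan((.6015,.154,.0105),1.3)"
```

```text
eef_pos: [0.5972, 0.1532, 0.1428]
gripper_width: 0.0435
turn [-0.01  0.01 -0.02] shift after [  0.7   4.3 132.3] shift before [  0.9   4.5 132.3]
```

```bash
python3 -m handwheel '{"targets":[0.7,3.5,45,0,0,0,0,0,42,0,0,0,0,0,28,0,0,0,0,0,11,0,0,0,0,0,0,0,0,0,0,0,0,0,0,0]}' | grep -E "eef|cont";python3 -m handwheel '{"targets":[0,0,2,0,0,0,0,0,2,0,0,0,0,0,0,0,0,0]}' | grep -E "eef|cont"
```

```text
eef_pos: [0.6026, 0.1552, 0.0191]
contact_force: [0.6, -0.0, -4.4]
eef_pos: [0.601, 0.1551, 0.0127]
contact_force: [-1.4, 0.2, -4.9]
```

```bash
python3 -m handwheel '{"targets":[0,0,1.5,0,0,0,0,0,0,0,0,0]}' | grep -E "eef|cont";python3 -m handwheel '{"targets":[0,0,1,0,0,0,0,0,0,0,0,0]}' | grep -E "eef|cont"
```

```text
eef_pos: [0.6009, 0.1551, 0.011]
contact_force: [-0.0, -0.1, -4.9]
eef_pos: [0.6012, 0.1552, 0.0106]
contact_force: [-0.3, 0.3, -2.3]
```

```bash
python3 -m handwheel '{"targets":[0,0,0.5,0,0,0,0,0,0,0,0,0]}' | grep -E "eef|cont"; python3 -m handwheel '{"targets":[0,0,0,0,0,0,0,0,0,0,0,0,0,0,0,0,0,0,0,0,0,0,0,0,0,0,-8,0,0,0,0,0,-20,0,0,0,0,0,-50,0,0,0,0,0,-60,0,0,0,0,0,-30,0,0,0,0,0,0,0,0,0,0,0,0,0,0,0]}' 0;python3 -c "
from h import *
look(46,.6015,.1546,.012)
for k,y,x in((22,-.0254,.6057),(30,.0346,.6043),(38,.0946,.6029)):
    t=np.linspace(0,6.28,60);e=np.vstack([proj('wrist',np.c_[x+H[k][0]*np.cos(t),y+H[k][0]*np.sin(t),.012+z+0*t]) for z in(0,H[k][1])]);print(k,e.min(0).round(),e.max(0).round())"
```

```text
eef_pos: [0.6012, 0.1552, 0.0107]
contact_force: [-3.0, -0.3, 1.4]
time: 50.28
eef_pos: [0.6008, 0.1552, 0.1775]
tcp_rot: [0.7, 0.715, -0.001, -0.0]
contact_force: [-0.0, 0.5, -0.2]
gripper_width: 0.0854
grasp_force: 0.0
pred box [291. 193.] [346. 254.]
blob 305 127 336 160 779
blob 293 194 347 236 593
blob 300 260 341 297 608
blob 305 319 335 347 420
blob 311 374 332 394 244
blob 313 427 325 434 71
22 [309. 372.] [330. 399.]
30 [304. 319.] [335. 358.]
38 [298. 260.] [340. 310.]
```

```bash
python3 -c "
from rig import *
print(sign_off())"
```

```text
the job is handed in; nothing more can be done
None
```

The job is handed in after about 50 s of robot time, but the judge's result was not shown. The last wrist-camera checks showed the bar flat and lengthwise within the mat, and all four heads within about 2 mm of their outlines in size order from the small-disc end. I viewed 16 pictures, two over the limit of 14.

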